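# Blank, then third cell on the spectrophotometer's cell changer

## Task

The tube rack stands in front of the spectrophotometer's cell-changer knob: first slide it along the bench, without lifting or tipping it, to the middle of the bench pad and in line with it. The last user left the changer anywhere, so then push the black knob fully home until it clicks in at the first cell (the blank) and let go of it for a moment; then pull it out by two clicks, so that the third cell clicks in, and leave it there. Do not disturb the other things on the bench.

Things in the scene. Friction and masses are not known exactly. Their poses are not given: they have to be found in the camera images.
- instrument: Bench spectrophotometer, 340 deep x 440 wide, fixed. Origin on the bench under the hole where the changer rod leaves the front face; x points into the case, square to the face, y to the robot's left. Face: plane x=0, y -120 to +320 mm. Above the rod (y -120 to +40) the top is flat at 120 mm, with a shut dark lid up to 138 from x 63 on; left of y +40 a console slopes from about 115 up to 185.
- changer: Cell-changer rod (10 mm thick) with black knob; slides along the instrument's x, axis 70 mm above the bench. Its x in the instrument's frame is 0 at nominal home, negative pulled out. Four notches 22 mm apart: cell 1 (home) pushed in, 1.5 mm short of a hard stop; cells 2, 3, 4 one, two, three clicks out. Friction 1.5 N; leaving a notch takes 8 to 12 N. Starts 11 to 38 mm out.
- knob_grip (a point): Middle of the knob, on the rod axis: a plain cylinder 30 mm in diameter, 36 mm long along the rod. The grip point, 38 mm in front of the changer's origin, so nominally 38 mm from the face at home and 82 mm at cell 3.
- index (a joint): Sprung index ball inside the case (not visible), m: 0 in a notch, 0.0025 riding between notches. Its block, with the stop, is set individually in each instrument: all notches lie up to 7 mm further in or out than nominal (0, 22, 44, 66 mm out) and must be felt. Within 3 mm of a notch the rod, let go, pulls itself in; elsewhere it stays.
- rack: Dark plastic tube rack with nine capped tubes, 60 (x) x 160 (y) mm, rack top at 60 mm, tube caps up to 88 mm, 0.35 kg; loose. Origin at the centre of its underside, z up. At the start it stands across the front of the knob, its long side roughly along the front face.
- bench_pad: Absorbent bench pad, a flat pale rectangle 150 (x) x 250 (y) mm, 1.5 mm thin, lying on the bench left or right of the rack. Fixed. Origin at its centre; its long side is y.
- clipboard: Clipboard with a paper sheet, 160 x 230 mm, 4 mm thin with a steel clip 9 mm high at its +y end, on the other side from the pad. Fixed; origin at its centre.
- reagent_small: Bystander: white bottle, 42 mm diameter, 85 high, beside the knob on its left. Origin at the centre of its foot.
- specimen_jar: Bystander: clear jar, 42 mm diameter, 50 high, to the right of the knob. Origin at the centre of its foot.
- reagent_brown: Bystander: brown bottle, 62 mm diameter, 105 high. Origin at the centre of its foot.
- beaker: Bystander: glass beaker, 70 mm diameter, 90 high. Origin at the centre of its foot.
- cuvette_box: Bystander: closed box 70 x 110 x 44 mm. Origin at the centre of its underside.
- pipette: Bystander: hand pipette lying flat, 285 mm long along its x, 24 mm thick. Origin in its middle, on the bench.
- timer: Bystander: flat dark timer, 60 x 75 x 20 mm. Origin at the centre of its underside.

How it is judged:
On the way, in this order (a step that is already met when the one before it is completed fails the run):
1. the tube rack stands on the bench pad and is let go (x of rack in the frame of bench_pad between -0.035 and 0.035 m and y of rack in the frame of bench_pad between -0.035 and 0.035 m and angle between the y axis of rack and the y axis of bench_pad, either way round below 0.2 rad and angle between rack's own z axis and vertical below 0.1 rad and linear speed of rack below 0.02 m/s and contact force between the fingers and rack below 0.3 N), for 0.2 s.
2. the cell changer has clicked in at its first cell (home) and is let go (x of changer in the frame of instrument between -0.01 and 0.01 m and value of joint index below 0.0012 m and contact force between each of the fingers, the arm and changer below 0.3 N), for 0.2 s.
At the end, for the whole second after the job is handed in: The rack stands upright and still on the bench pad, its centre within 35 mm of the pad's centre along and across, in line with it within 0.2 rad; the changer rod is clicked in at its third notch (index ball dropped in, below 1.2 mm; the rod 34 to 54 mm out); nothing touches either (all of step 1 and x of changer in the frame of instrument between -0.054 and -0.034 m and value of joint index below 0.0012 m and contact force between each of the fingers, the arm and changer below 0.3 N).
It fails at once if the rack is lifted more than 12 mm off the bench (height (world z) of rack above 0.012 m).
It fails at once if the rack is tipped by more than 0.35 rad (angle between rack's own z axis and vertical above 0.35 rad).
It fails at once if one of the other things on the bench is shifted by more than 30 mm (distance of any of reagent_small, specimen_jar, reagent_brown, beaker, cuvette_box, pipette, timer from where it was at the start of the episode above 0.03 m).
It also fails if it takes over 64 s, if anything falls off the work surface, if the arm or the gripper's body presses on something with over 40 N, if the wrist force passes 120 N, or if a joint passes its speed limit or range.

## Robot

A 6-joint arm with a two-finger parallel gripper is mounted at the origin on the work surface. World frame = base frame: x ahead of the robot, y to its left, z up, the work surface at z = 0. Lengths are in m, angles in rad, forces in N, time in s.
With the tool pointing down it reaches from about 0.375 to 0.9 m from the base axis. Payload 3.1 kg.
Tool frame: the origin (TCP) lies at the very end of the fingers, on their centre line; the grasp point (between the pads) lies 19 mm behind it (robot.grip_depth is the distance from the TCP to the grasp point, in m); z points along the fingers, y is the direction in which the jaws open and shut (so a half turn about z gives the same grasp; the last joint's range is limited). The gripper opens to 87 mm and grips with 3 to 60 N. Pads are 19 mm wide; open, the fingers measure 117 mm over their backs; the gripper's body (75 mm by 190 mm) begins 51 mm behind the grasp point.
Start: joints at [-1.351, 0.527, 1.433, -0, 1.181, -0.178], TCP at [0.242, -0.576, 0.186] pointing down, gripper open.
Joint ranges: [-3.08, 3.08], [-0.75, 2.2], [0.22, 2.44], [-1.43, 4.57], [0, 2.65], [-2.85, 2.85]. Speed limits (rad/s): [2.79, 2.79, 3.14, 3.14, 3.14, 3.14].

## Interface

Orientations are given as a unit quaternion [x, y, z, w].
In Python, from rig import robot gives the robot as it stands.
- The arm moves only by the tool drive_tool, never from a script. Its argument "series" is a list of rows, each a list of 7 numbers: the shift along the tool's x, y, z in m, then the turn, a rotation vector about the tool's x, y, z in degrees, then the opening, from 0 (shut) to 1 (fully open). A call has 1 to 5 rows; each row shifts and turns the commanded pose from where the row before left it, along the tool's axes as they then stand; what a row does not reach is not made up. A row lasts 1/8 s, in which the tool goes at most 62.5 mm and 10.7 degrees, less where a joint would pass 70% of its speed; a pose out of reach is approached as far as the arm can. A call is refused whole if a number of a shift passes 0.0625 or a number of a turn 10.7, either way. A call with a gripper value outside its range is refused whole. The fingers move at their own pace and stop on an object; "squeeze" is the grip in N (left out, the last holds). Time passes only in rows, so rows that do not move let the fingers close. It gives the time, the measured TCP pose, the force and the opening at its end, in the units of the state.
- robot.get_obs(): the state, without advancing time (a new reading comes with each control period).
- robot.camera(name): name is "side" or "top" or "wrist"; returns (picture, depth): 420x560x3 uint8, blue, green, red; 420x560 float32, m along the optical axis (not along the pixel's ray), 0 where there is no reading.
- robot.camera_model(name): a dict with "fx", "fy", "cx", "cy" (pixels), "k1" (the pictures are not rectified: a ray, as slopes to the right and down, at radius r is drawn at 1 + k1 r^2 times it, then the intrinsics apply), "R" (3x3) and "t" (3): a world point X has camera coordinates R X + t. Camera axes: x right, y down, z forward; pixel columns grow to the right and rows downward; lengths in m; the calibration is good to about 2 mm. A picture is of the moment at which its call begins: read the wrist's pose just before it. camera_model takes no time and is no camera call; for the wrist camera it gives the pose at the moment of the call.
- robot.hand_in(): hands the job in, once; it reports no verdict.
The state is a dict: "time": time; "q": joint angles; "joint_velocities": joint speeds; "joint_torque": joint torques, N m; "position": TCP position; "tool_rot": TCP orientation; "ft_force": force on the tool from outside, world axes, zero at the start; "moment": the same for the moment, N m; "grip_width": finger opening in m.
Only numpy, scipy, OpenCV 4.12 (cv2) and the standard library are available. Lean on these libraries where they do the work, as an engineer would, in place of code of your own. Each camera call takes 0.05 s, during which the arm holds its last target. There are 200 camera calls.

## Working session

There is one attempt and no reset: what is moved stays moved. The work goes in short steps, Python scripts to look and compute and a tool call to move; the robot and the scene stay as the last step left them, time stands still between calls to the robot, and variables do not carry over. Pictures are saved under pics/ and viewed, about 8 in all and at most 12, crops included, and the job is handed in when it is done.

Besides the shell and the picture viewer there is one more tool, called after "Emit:" by a JSON object that holds its "name" and its "arguments", one argument or row to a line. drive_tool: Moves the arm, as the interface text tells. Its arguments: {"type":"object","properties":{"series":{"type":"array"},"squeeze":{"type":"number"}},"required":["series"]}

```bash
mkdir -p pics; cat > h.py <<'E'
import numpy as np, cv2, sys
from rig import robot
def world(m,u,v,d):
    u=np.asarray(u,float);v=np.asarray(v,float)
    xd=(u-m['cx'])/m['fx'];yd=(v-m['cy'])/m['fy'];x,y=xd,yd
    for _ in range(8):
        s=1+m['k1']*(x*x+y*y);x,y=xd/s,yd/s
    P=np.stack([x*d,y*d,d*np.ones_like(x)],-1)
    return (P-np.array(m['t']))@np.array(m['R'])
def cam(name,fn=None):
    m=robot.camera_model(name);p,d=robot.camera(name)
    if fn: cv2.imwrite('pics/'+fn,p)
    v,u=np.mgrid[:420,:560]
    return p,d,world(m,u,v,d),m
def ray(m,u,v,z):
    R=np.array(m['R']);c=-R.T@np.array(m['t']);q=world(m,u,v,1.0)-c
    return c+q*((z-c[2])/q[...,2:3])
E
python3 - <<'E'
from h import *
o=robot.get_obs();print(o)
for n in('top','side'):
    p,d,W,m=cam(n,n+'0.png');np.savez(n+'0.npz',p=p,d=d,W=W);print(n,-np.array(m['R']).T@m['t'],np.array(m['R']).round(2).tolist())
a=cv2.imread('pics/top0.png')
E
```

```text
{'time': 0.0, 'q': array([-1.35151852e+00,  5.28442067e-01,  1.43390110e+00, -2.38131836e-05,
        1.18138282e+00, -1.78463649e-01]), 'joint_velocities': array([-0.00084888,  0.00112779, -0.00236224,  0.00027051,  0.00035854,
       -0.00131857]), 'joint_torque': array([-5.48015978e-04, -4.40045285e+01, -1.76593584e+01,  6.32988755e-02,
        5.82568883e-02, -1.59308465e-04]), 'position': array([ 0.24194847, -0.57539424,  0.1847869 ]), 'tool_rot': array([ 9.80288851e-01,  1.97566775e-01, -3.27740934e-05, -1.06622008e-03]), 'ft_force': array([ 0.31269599,  0.16624228, -0.97688031]), 'moment': array([-0.03591456, -0.00432739,  0.00312202]), 'grip_width': 0.08706976281586595}
top [0.2068369  0.01811299 1.87049844] [[-0.02, -1.0, -0.0], [-0.98, 0.02, -0.19], [0.19, -0.0, -0.98]]
side [0.2208802  1.09050282 0.72541674] [[-0.96, -0.3, 0.0], [-0.15, 0.47, -0.87], [0.26, -0.83, -0.49]]
```

View pics/top0.png

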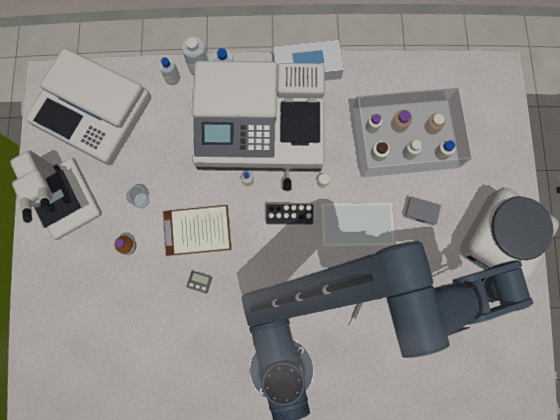

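View pics/side0.png

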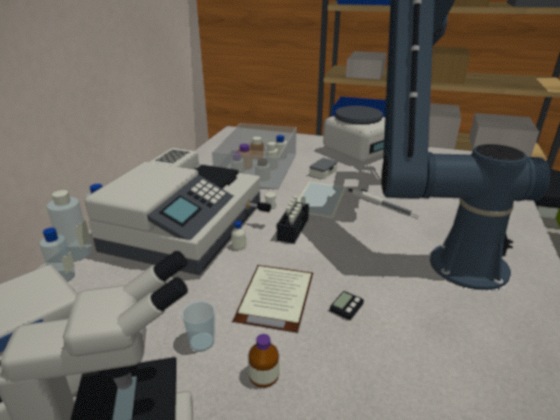

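Top view: rack at (290,213), knob at (287,183), pad at (357,224) to the robot's right, white bottle at (247,177), jar at (323,180), pipette tip at (357,312), box at (422,210).

```bash
cat > m.py <<'E'
from h import *
def rect(mask,W,m,z,name):
    mask=cv2.morphologyEx(mask.astype('uint8'),cv2.MORPH_OPEN,np.ones((3,3)))
    n,l,s,c=cv2.connectedComponentsWithStats(mask);i=1+s[1:,4].argmax()
    v,u=np.nonzero(l==i);P=ray(m,u,v,z)[:,:2].astype('float32')
    (c,wh,a)=cv2.minAreaRect(P*1000);print(name,np.round(c,1),np.round(wh,1),round(a,1),len(u),(u.min(),u.max(),v.min(),v.max()));return P
E
python3 - <<'E'
from m import *
z=np.load('top0.npz');p,d,W=z['p'],z['d'],z['W'];m=robot.camera_model('top')
v,u=np.mgrid[:420,:560]
box=lambda a,b,c,e:(u>=a)&(u<=b)&(v>=c)&(v<=e)
H=W[...,2]
print('depth noise',H[300:310,60:80].mean(),H[300:310,60:80].std())
rect(box(258,322,196,228)&(H>.03),W,m,.06,'rack h>.03')
g=p.max(2)
rect(box(258,322,196,228)&(g<70),W,m,.06,'rack dark')
for r in range(196,230,3):print(r,[int(x) for x in g[r,262:320:4]])
hsv=cv2.cvtColor(p,cv2.COLOR_BGR2HSV)
print('pad px',p[225,340],p[225,357],p[205,370],'bench',p[255,100],p[260,330])
# knob
rect(box(275,300,172,194)&(g<60),W,m,.07,'knob')
for nm,b,h in(('white',(240,254,168,187),.02),('jar',(315,332,172,190),.02),('box',(400,445,192,228),.02)):
    k=box(*b)&(H>h);print(nm,W[k].mean(0).round(3),W[k].min(0).round(3),W[k].max(0).round(3))
for uu in(210,230,250,300,310,318):
    for r in range(150,180):
        if H[r,uu]<.03:
            print('face foot',uu,r,W[r,uu].round(4));break
cv2.imwrite('pics/crop.png',cv2.resize(p[155:265,225:410],None,fx=4,fy=4,interpolation=cv2.INTER_CUBIC))
E
```

```text
depth noise 0.010046570649560946 0.13197005626303113
rack h>.03 [521.7 -38.4] [159.4  61.8] 88.7 852 (np.int64(266), np.int64(313), np.int64(204), np.int64(222))
rack dark [511.4 -36.2] [155.5  48. ] 88.7 340 (np.int64(266), np.int64(312), np.int64(209), np.int64(223))
196 [174, 175, 178, 173, 171, 171, 177, 171, 174, 170, 171, 175, 176, 177, 177]
199 [174, 172, 178, 175, 176, 173, 173, 172, 172, 172, 174, 174, 174, 174, 123]
202 [174, 116, 117, 121, 119, 120, 118, 141, 166, 167, 163, 168, 124, 116, 113]
205 [176, 66, 49, 50, 50, 45, 144, 39, 134, 37, 123, 55, 91, 118, 114]
208 [177, 65, 18, 48, 15, 45, 199, 47, 198, 93, 190, 133, 174, 121, 113]
211 [171, 68, 34, 52, 39, 53, 37, 41, 38, 49, 40, 27, 29, 116, 112]
214 [174, 73, 197, 54, 194, 33, 195, 41, 196, 49, 41, 77, 115, 119, 114]
217 [175, 67, 160, 45, 175, 40, 185, 42, 179, 40, 16, 68, 96, 114, 113]
220 [171, 77, 51, 53, 51, 55, 49, 58, 52, 29, 31, 32, 30, 120, 111]
223 [175, 118, 72, 72, 71, 72, 62, 46, 44, 45, 51, 42, 34, 113, 113]
226 [173, 178, 173, 179, 177, 178, 120, 120, 119, 119, 119, 116, 117, 114, 114]
229 [176, 176, 175, 172, 178, 117, 121, 115, 114, 119, 118, 114, 115, 115, 114]
pad px [181 180 176] [177 177 173] [178 183 180] bench [164 166 172] [110 111 115]
knob [621.9 -30.5] [23.8 38.4] 88.6 87 (np.int64(283), np.int64(290), np.int64(178), np.int64(189))
white [0.647 0.103 0.085] [0.207 0.018 0.021] [0.686 0.13  1.87 ]
jar [ 0.633 -0.158  0.061] [ 0.207 -0.178  0.02 ] [0.659 0.018 1.87 ]
box [ 0.52  -0.496  0.056] [ 0.207 -0.562  0.021] [0.572 0.018 1.87 ]
face foot 210 170 [0.6891 0.2364 0.0167]
face foot 230 171 [0.6853 0.1662 0.011 ]
face foot 250 170 [0.6838 0.0949 0.0245]
face foot 300 172 [ 6.79e-01 -8.14e-02 -5.00e-04]
face foot 310 172 [ 0.6798 -0.1174 -0.0068]
face foot 318 171 [ 0.6742 -0.143   0.0276]
```

View pics/crop.png

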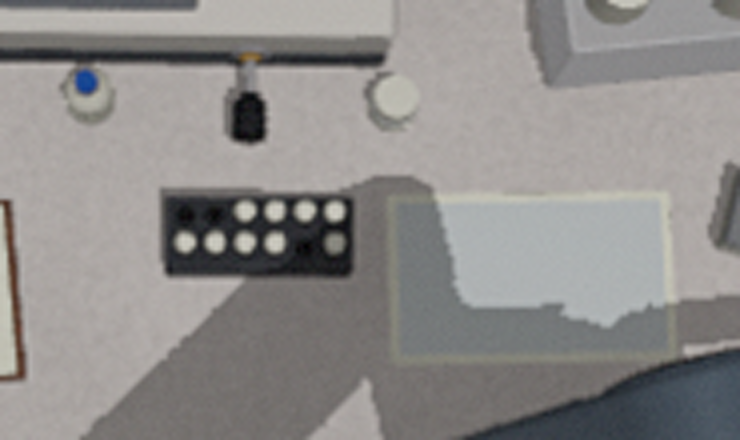

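Crop ×4: rack top corners about (163,190),(352,190),(352,274),(167,274); pad corners (390,195),(667,195),(672,357),(393,358); knob (248,117). The gap between the rack and the knob is free for a finger.

```bash
cat > plan.py <<'E'
from h import *
from scipy.spatial.transform import Rotation as Ro
def plan(pos,yaw=None,pose=None,n=None):
    """rows (tool frame) from measured pose to pos with tool x at world heading yaw deg, pointing down"""
    o=robot.get_obs();p0=np.array(o['position']);R0=Ro.from_quat(o['tool_rot'])
    R1=pose if pose is not None else Ro.from_matrix(np.array([[np.cos(yaw),np.sin(yaw),0],[np.sin(yaw),-np.cos(yaw),0],[0,0,-1]]).T) if (yaw:=np.radians(yaw)) is not None else R0
    rv=(R0.inv()*R1).as_rotvec(degrees=True);D=np.array(pos)-p0
    n=n or int(max(np.ceil(np.linalg.norm(D)/.06),np.ceil(np.linalg.norm(rv)/10.4),1))
    for i in range(n):
        R=R0*Ro.from_rotvec(rv*i/n,degrees=True)
        print(np.round(R.inv().apply(D/n),4).tolist(),np.round(rv/n,2).tolist())
def st():
    o=robot.get_obs();x=Ro.from_quat(o['tool_rot']).as_matrix()[:,0]
    print(round(o['time'],2),o['position'].round(4),'yaw',round(np.degrees(np.arctan2(x[1],x[0])),2),'F',o['ft_force'].round(1),'w',round(o['grip_width'],4))
E
python3 - <<'E'
from plan import *
m=robot.camera_model('top')
f=lambda L,z:ray(m,np.array([a/4+225-.375 for a,b in L]),np.array([b/4+155-.375 for a,b in L]),z)[:,:2]
def s(n,P):
    c=P.mean(0);ax=(P[1]+P[2]-P[0]-P[3])/2;print(n,c.round(4),'len',np.linalg.norm(ax).round(3),'angle of y axis',np.degrees(np.arctan2(-ax[1],-ax[0])).round(2),'w',np.linalg.norm((P[0]+P[1]-P[2]-P[3])/2).round(3))
s('pad',f([(390,195),(667,195),(672,357),(393,358)],.0015))
s('rack',f([(163,190),(352,190),(352,270),(166,270)],.06))
print('knob ends',f([(250,92),(248,142)],.07))
st();plan([.522,-.038,.16],90,n=11)
E
```

```text
pad [ 0.4891 -0.276 ] len 0.244 angle of y axis 88.76 w 0.144
rack [ 0.5248 -0.0373] len 0.159 angle of y axis 88.73 w 0.069
knob ends [[ 0.64240148 -0.0331311 ]
 [ 0.59884824 -0.03027688]]
0.1 [ 0.242  -0.5754  0.1849] yaw 22.79 F [-0.5  0.6  0.4] w 0.0868
[0.0424, -0.0352, 0.0023] [-0.01, -0.01, -6.11]
[0.0459, -0.0305, 0.0023] [-0.01, -0.01, -6.11]
[0.0489, -0.0254, 0.0023] [-0.01, -0.01, -6.11]
[0.0513, -0.0201, 0.0023] [-0.01, -0.01, -6.11]
[0.0532, -0.0145, 0.0023] [-0.01, -0.01, -6.11]
[0.0544, -0.0087, 0.0023] [-0.01, -0.01, -6.11]
[0.055, -0.0029, 0.0023] [-0.01, -0.01, -6.11]
[0.055, 0.003, 0.0023] [-0.01, -0.01, -6.11]
[0.0544, 0.0088, 0.0023] [-0.01, -0.01, -6.11]
[0.0531, 0.0145, 0.0023] [-0.01, -0.01, -6.11]
[0.0513, 0.0201, 0.0023] [-0.01, -0.01, -6.11]
```

Emit:
{"name": "drive_tool", "arguments": {
  "series": [
    [0.0424,-0.0352,0,0,0,-6,1],
    [0.0459,-0.0305,0,0,0,-6,1],
    [0.0489,-0.0254,0,0,0,-6,1],
    [0.0513,-0.0201,0,0,0,-6,1],
    [0.0532,-0.0145,0,0,0,-6,1]
  ]
}}

```text
time: 0.72
position: [0.3708, -0.3305, 0.1855]
tool_rot: [0.895, 0.446, 0.0, -0.0]
ft_force: [0.3, 0.1, 0.3]
grip_width: 0.0872
```

Emit:
{"name": "drive_tool", "arguments": {
  "series": [
    [0.0544,-0.0087,0,0,0,-6,1],
    [0.055,-0.0029,0,0,0,-6,1],
    [0.055,0.003,0,0,0,-6,1],
    [0.0544,0.0088,0,0,0,-6,1],
    [0.0531,0.0145,0,0,0,-6,1]
  ]
}}

```text
time: 1.35
position: [0.5014, -0.0881, 0.1856]
tool_rot: [0.749, 0.663, -0.0, -0.0]
ft_force: [0.1, -0.1, -0.1]
grip_width: 0.0871
```

Emit:
{"name": "drive_tool", "arguments": {
  "series": [
    [0.05,0.02,0.005,0,0,-6,1],
    [0,0,0,0,0,0,1]
  ]
}}

```text
time: 1.6
position: [0.5277, -0.0394, 0.1801]
tool_rot: [0.713, 0.702, 0.0, -0.001]
ft_force: [-0.0, -0.0, 0.9]
grip_width: 0.0869
```

```bash
python3 - <<'E'
from m import *
from plan import *
st();plan([.522,-.038,.16],88.7)
p,d,W,m=cam('wrist','w1.png');np.savez('w1.npz',p=p,d=d,W=W)
H=W[...,2];ok=d>0
k=ok&(H>.045)&(H<.067)&(np.abs(W[...,0]-.522)<.06)&(np.abs(W[...,1]+.038)<.11)
rect(k,W,m,.06,'rack')
E
```

```text
1.6 [ 0.5277 -0.0394  0.1801] yaw 89.12 F [-0.  -0.   0.9] w 0.0869
[0.0013, -0.0057, 0.0201] [-0.04, -0.05, 0.42]
rack [524.7 -32.6] [147.6  59.8] 88.4 7200 (np.int64(243), np.int64(308), np.int64(108), np.int64(259))
```

View pics/w1.png

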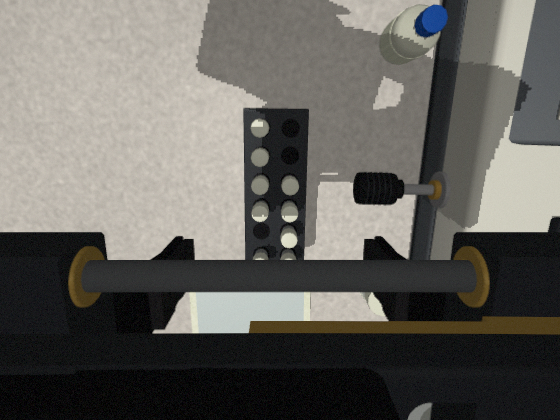

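Wrist view: rack from (243,108) to (308,259+), knob (376,188), finger gaps on both sides of the rack clear. Descend and grip.

Emit:
{"name": "drive_tool", "arguments": {
  "series": [
    [0,-0.003,0.05,0,0,0.5,1],
    [0,0,0.05,0,0,0,1],
    [0,0,0.03,0,0,0,1],
    [0,0,0.02,0,0,0,1],
    [0,0,0,0,0,0,1]
  ]
}}

```text
time: 2.28
position: [0.5221, -0.0437, 0.0294]
tool_rot: [0.718, 0.696, -0.001, -0.002]
ft_force: [-0.4, 0.9, 0.1]
grip_width: 0.0871
```

Emit:
{"name": "drive_tool", "arguments": {
  "series": [
    [0,0,0,0,0,0,0.6],
    [0,0,0,0,0,0,0.6],
    [0,0,0,0,0,0,0.6],
    [0,0,0,0,0,0,0.6],
    [0,0,0,0,0,0,0.6]
  ],
  "squeeze": 8
}}

```text
time: 2.9
position: [0.5242, -0.0425, 0.031]
tool_rot: [0.717, 0.697, 0.0, 0.0]
ft_force: [0.1, -0.8, -0.8]
grip_width: 0.0532
```

```bash
python3 - <<'E'
from m import *
z=np.load('w1.npz');p,d,W=z['p'],z['d'],z['W']
k=np.zeros(d.shape,bool);k[168:208,350:402]=1;k&=(p.max(2)<70)&(W[...,2]>.05)&(d>0)
P=W[k];print('knob x',np.percentile(P[:,0],[1,99]),'y',np.percentile(P[:,1],[1,50,99]),'z',np.percentile(P[:,2],[50,99]))
for r in(90,110,130,150,170,205,220):
    row=W[r];i=[u for u in range(405,470) if d[r,u]>0 and row[u,2]>.06 and row[u,2]<.115]
    print(r,row[i[0]:i[-1]+1:4].round(3).tolist() if i else None) if r in(110,220) else None
    if i:print(r,'face x',np.median(row[i,0]).round(4),'y',np.median(row[i,1]).round(3))
E
```

```text
knob x [0.59984114 0.63948516] y [-0.0445695  -0.02974029 -0.01752613] z [0.08223884 0.08603899]
90 face x 0.6827 y 0.052
110 [[0.684, 0.037, 0.061], [0.682, 0.036, 0.071], [0.682, 0.036, 0.079], [0.682, 0.036, 0.085], [0.682, 0.036, 0.091], [0.682, 0.035, 0.097]]
110 face x 0.6822 y 0.036
130 face x 0.6818 y 0.02
150 face x 0.6811 y 0.003
170 face x 0.6807 y -0.014
205 face x 0.6792 y -0.045
220 [[0.679, -0.066, 0.062], [0.679, -0.064, 0.071], [0.679, -0.062, 0.079], [0.68, -0.06, 0.084], [0.679, -0.058, 0.091], [0.678, -0.056, 0.1], [0.679, -0.054, 0.105], [0.679, -0.053, 0.11]]
220 face x 0.6791 y -0.058
```

Emit:
{"name": "drive_tool", "arguments": {
  "series": [
    [0,0,0,0,0,0,0.3],
    [0,0,0,0,0,0,0.3],
    [0,0,0,0,0,0,0.3]
  ]
}}

```text
time: 3.28
position: [0.524, -0.0425, 0.0307]
tool_rot: [0.718, 0.697, -0.0, -0.0]
ft_force: [0.3, 0.6, 1.1]
grip_width: 0.0422
```

Emit:
{"name": "drive_tool", "arguments": {
  "series": [
    [0,0,0,0,0,0,0.3],
    [0,0,0,0,0,0,0.3],
    [0,0,0,0,0,0,0.3]
  ]
}}

```text
time: 3.65
position: [0.524, -0.0426, 0.0307]
tool_rot: [0.718, 0.696, 0.0, -0.0]
ft_force: [-0.4, 1.0, -0.0]
grip_width: 0.0425
```

```bash
python3 - <<'E'
from m import *
p,d,W,m=cam('side')
cv2.imwrite('pics/s2.png',cv2.resize(p[150:260,200:380],None,fx=4,fy=4,interpolation=cv2.INTER_CUBIC))
E
```

```text
(no output)
```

View pics/s2.png

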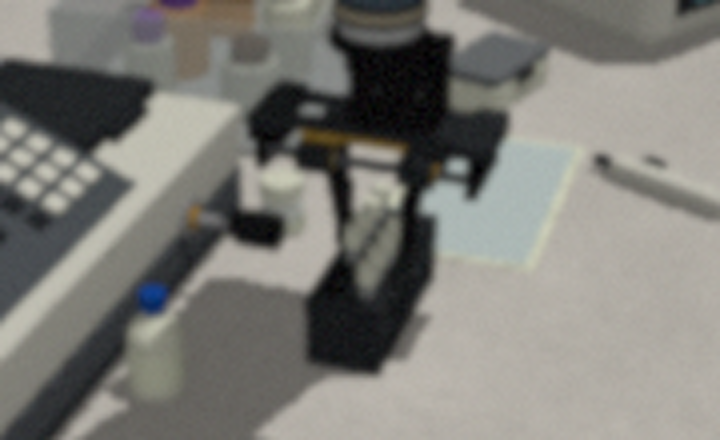

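Fingers straddle the rack and pinch its waist (42.5 mm, stalled). Slide it.

Emit:
{"name": "drive_tool", "arguments": {
  "series": [
    [-0.015,-0.002,0,0,0,0,0.3],
    [-0.025,-0.004,0,0,0,0,0.3],
    [-0.025,-0.004,0,0,0,0,0.3],
    [-0.02,-0.004,0,0,0,0,0.3]
  ]
}}

```text
time: 4.2
position: [0.5072, -0.1285, 0.0307]
tool_rot: [0.718, 0.696, 0.0, -0.0]
ft_force: [0.7, 3.0, 0.1]
grip_width: 0.0427
```

```bash
cat > r.py <<'E'
from m import *
from plan import *
st()
p,d,W,m=cam('top',sys.argv[1]);H=W[...,2]
y=float(sys.argv[2])
k=(H>.03)&(H<.064)&(p.max(2)<90)&(abs(W[...,0]-.5)<.08)&(abs(W[...,1]-y)<.13)
rect(k,W,m,.06,'rack')
E
python3 r.py t2.png -.13
```

```text
4.2 [ 0.5072 -0.1285  0.0307] yaw 88.24 F [0.7 3.  0.1] w 0.0427Traceback (most recent call last):
  File "r.py", line 7, in <module>
    rect(k,W,m,.06,'rack')
    ~~~~^^^^^^^^^^^^^^^^^^
  File "m.py", line 4, in rect
    n,l,s,c=cv2.connectedComponentsWithStats(mask);i=1+s[1:,4].argmax()
                                                       ~~~~~~~~~~~~~~^^
ValueError: attempt to get argmax of an empty sequence
```

Fy≈3 N, sliding with the gripper and already over the pad edge. Continue.

Emit:
{"name": "drive_tool", "arguments": {
  "series": [
    [-0.035,-0.003,0,0,0,0,0.3],
    [-0.04,-0.003,0,0,0,0,0.3],
    [-0.04,-0.003,0,0,0,0,0.3],
    [-0.035,-0.003,0,0,0,0,0.3],
    [0,0,0,0,0,0,0.3]
  ]
}}

```text
time: 4.88
position: [0.4911, -0.2804, 0.0306]
tool_rot: [0.719, 0.695, -0.0, 0.001]
ft_force: [0.2, -0.3, -0.8]
grip_width: 0.0428
```

```bash
python3 - <<'E'
from plan import *
st();plan([.489,-.280,.0307],88.5)
E
```

```text
4.88 [ 0.4911 -0.2804  0.0306] yaw 88.11 F [ 0.2 -0.3 -0.8] w 0.0428
[0.0003, -0.0022, -0.0001] [0.09, 0.14, -0.39]
```

Emit:
{"name": "drive_tool", "arguments": {
  "series": [
    [0,0,0,0,0,0,1],
    [0,0,0,0,0,0,1],
    [0,0,0,0,0,0,1],
    [0,0,0,0,0,0,1],
    [0,0,0,0,0,0,1]
  ]
}}

```text
time: 5.5
position: [0.4912, -0.2764, 0.0308]
tool_rot: [0.717, 0.697, -0.0, 0.0]
ft_force: [-0.7, -0.6, -0.0]
grip_width: 0.0831
```

Emit:
{"name": "drive_tool", "arguments": {
  "series": [
    [0,0,-0.04,0,0,0,1],
    [0,0,-0.06,0,0,0,1],
    [0,0,-0.06,0,0,0,1],
    [0,0,0,0,0,0,1]
  ]
}}

```text
time: 6.0
position: [0.4943, -0.2792, 0.1963]
tool_rot: [0.717, 0.697, 0.001, 0.006]
ft_force: [-0.7, 0.1, -0.7]
grip_width: 0.0872
```

```bash
python3 - <<'E'
from m import *
from plan import *
st()
p,d,W,m=cam('wrist','w3.png');np.savez('w3.npz',p=p,d=d,W=W);H=W[...,2]
rect((d>0)&(H>.045)&(H<.067)&(abs(W[...,0]-.49)<.05)&(abs(W[...,1]+.276)<.11),W,m,.06,'rack')
plan([.5,-.20,.2],0)
E
```

```text
6.0 [ 0.4943 -0.2792  0.1963] yaw 88.31 F [-0.7  0.1 -0.7] w 0.0872
rack [ 491.6 -274.7] [158.9  59.8] 88.2 6917 (np.int64(243), np.int64(305), np.int64(104), np.int64(259))
[0.0087, 0.0006, -0.0008] [0.04, -0.0, 9.81]
[0.0086, -0.0009, -0.0008] [0.04, -0.0, 9.81]
[0.0083, -0.0023, -0.0008] [0.04, -0.0, 9.81]
[0.0078, -0.0037, -0.0008] [0.04, -0.0, 9.81]
[0.0071, -0.005, -0.0008] [0.04, -0.0, 9.81]
[0.0061, -0.0061, -0.0008] [0.04, -0.0, 9.81]
[0.005, -0.0071, -0.0008] [0.04, -0.0, 9.81]
[0.0037, -0.0078, -0.0008] [0.04, -0.0, 9.81]
[0.0023, -0.0084, -0.0007] [0.04, -0.0, 9.81]
```

View pics/w3.png

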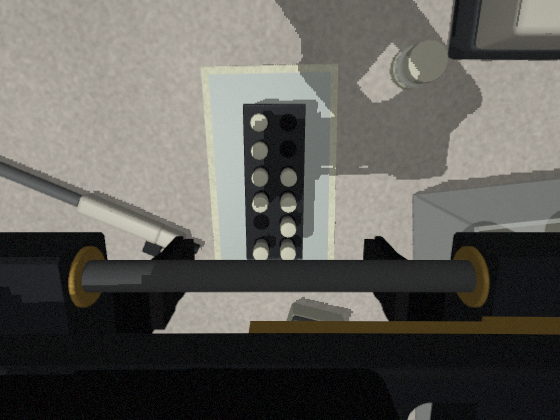

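Rack at (0.492,−0.275) against pad centre (0.489,−0.276), aligned and free. Now to the knob at about (0.618,−0.031), tool turned to yaw ≈178° so that the camera stays clear of the case.

```bash
python3 - <<'E'
from plan import *
m=robot.camera_model('wrist');print('cam',-np.array(m['R']).T@m['t']-robot.get_obs()['position'])
plan([.618,-.031,.196],178,n=10)
E
```

```text
cam [0.00126108 0.06719196 0.19859464]
[0.025, 0.0118, -0.0003] [0.0, 0.04, -8.97]
[0.0229, 0.0156, -0.0003] [0.0, 0.04, -8.97]
[0.0202, 0.019, -0.0003] [0.0, 0.04, -8.97]
[0.017, 0.0219, -0.0003] [0.0, 0.04, -8.97]
[0.0133, 0.0243, -0.0003] [0.0, 0.04, -8.97]
[0.0094, 0.026, -0.0003] [0.0, 0.04, -8.97]
[0.0052, 0.0272, -0.0002] [0.0, 0.04, -8.97]
[0.0009, 0.0277, -0.0002] [0.0, 0.04, -8.97]
[-0.0034, 0.0275, -0.0003] [0.0, 0.04, -8.97]
[-0.0076, 0.0266, -0.0003] [0.0, 0.04, -8.97]
```

Emit:
{"name": "drive_tool", "arguments": {
  "series": [
    [0.025,0.0118,0,0,0,-9,1],
    [0.0229,0.0156,0,0,0,-9,1],
    [0.0202,0.019,0,0,0,-9,1],
    [0.017,0.0219,0,0,0,-9,1],
    [0.0133,0.0243,0,0,0,-9,1]
  ]
}}

```text
time: 6.68
position: [0.5527, -0.1517, 0.1884]
tool_rot: [0.394, 0.919, 0.0, -0.002]
ft_force: [0.4, 0.4, -0.8]
grip_width: 0.0866
```

Emit:
{"name": "drive_tool", "arguments": {
  "series": [
    [0.0094,0.026,0,0,0,-9,1],
    [0.0052,0.0272,0,0,0,-9,1],
    [0.0009,0.0277,0,0,0,-9,1],
    [-0.0034,0.0275,0,0,0,-9,1],
    [-0.0076,0.0266,0,0,0,-9,1]
  ]
}}

```text
time: 7.3
position: [0.615, -0.0285, 0.1882]
tool_rot: [0.012, 1.0, 0.0, -0.002]
ft_force: [0.4, 0.0, -0.5]
grip_width: 0.087
```

Emit:
{"name": "drive_tool", "arguments": {
  "series": [
    [0,0,0,0,0,0,1],
    [0,0,0,0,0,0,1]
  ]
}}

```text
time: 7.55
position: [0.615, -0.0299, 0.1892]
tool_rot: [0.016, 1.0, 0.0, -0.002]
ft_force: [-0.7, -0.4, -0.7]
grip_width: 0.0871
```

```bash
python3 - <<'E'
from m import *
from plan import *
st();plan([.618,-.031,.156],178)
p,d,W,m=cam('wrist','w4.png')
k=(d>0)&(p.max(2)<70)&(W[...,2]>.05)&(W[...,2]<.09)&(abs(W[...,0]-.62)<.05)&(abs(W[...,1]+.031)<.025)
P=W[k];print(k.sum(),'knob x',np.percentile(P[:,0],[1,50,99]),'y',np.percentile(P[:,1],[1,50,99]),'z',np.percentile(P[:,2],[50,99]))
E
```

```text
7.55 [ 0.615  -0.0299  0.1892] yaw 178.22 F [-0.7 -0.4 -0.7] w 0.0871
[-0.0032, -0.001, 0.0331] [0.0, -0.19, 0.22]
1292 knob x [0.6000893  0.61743038 0.64198971] y [-0.0464178  -0.03226457 -0.01769296] z [0.08219514 0.08579505]
```

View pics/w4.png

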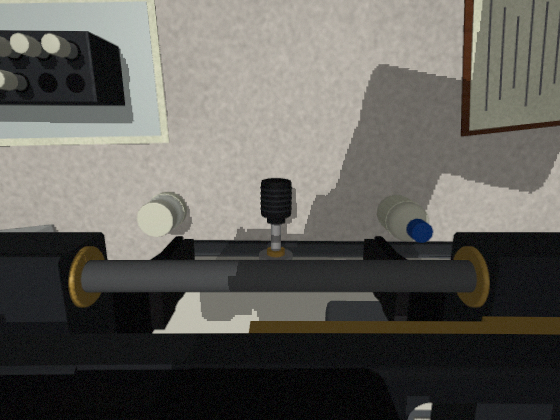

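Knob at (276,200) px, i.e. (0.618,−0.032), between open jaws with jar and bottle clear. Descend and grip.

Emit:
{"name": "drive_tool", "arguments": {
  "series": [
    [-0.003,-0.002,0.05,0,0,0,1],
    [0,0,0.05,0,0,0,1],
    [0,0,0.034,0,0,0,1],
    [0,0,0,0,0,0,1],
    [0,0,0,0,0,0,0]
  ],
  "squeeze": 30
}}

```text
time: 8.22
position: [0.6201, -0.0327, 0.0579]
tool_rot: [0.015, 1.0, -0.0, 0.001]
ft_force: [0.6, -0.2, -0.5]
grip_width: 0.0824
```

Emit:
{"name": "drive_tool", "arguments": {
  "series": [
    [0,0,0,0,0,0,0],
    [0,0,0,0,0,0,0],
    [0,0,0,0,0,0,0],
    [0,0,0,0,0,0,0],
    [0,0,0,0,0,0,0]
  ]
}}

```text
time: 8.85
position: [0.6192, -0.0318, 0.0568]
tool_rot: [0.015, 1.0, -0.0, 0.0]
ft_force: [-0.0, -0.6, -0.3]
grip_width: 0.0351
```

Emit:
{"name": "drive_tool", "arguments": {
  "series": [
    [0,0,0,0,0,0,0],
    [0,0,0,0,0,0,0],
    [0,0,0,0,0,0,0]
  ]
}}

```text
time: 9.22
position: [0.6192, -0.0318, 0.0567]
tool_rot: [0.015, 1.0, 0.0, -0.0]
ft_force: [-0.7, 0.2, -1.5]
grip_width: 0.0057
```

Emit:
{"name": "drive_tool", "arguments": {
  "series": [
    [-0.003,0,0,0,0,0,0],
    [-0.003,0,0,0,0,0,0],
    [0,0,0,0,0,0,0]
  ]
}}

```text
time: 9.6
position: [0.6257, -0.0321, 0.0568]
tool_rot: [0.015, 1.0, -0.0, 0.0]
ft_force: [-0.6, 0.1, 0.1]
grip_width: 0.0004
```

Emit:
{"name": "drive_tool", "arguments": {
  "series": [
    [-0.003,0,0,0,0,0,0],
    [-0.003,0,0,0,0,0,0],
    [0,0,0,0,0,0,0]
  ]
}}

```text
time: 9.98
position: [0.6316, -0.0322, 0.0568]
tool_rot: [0.015, 1.0, -0.0, 0.0]
ft_force: [-0.0, -0.1, -0.7]
grip_width: 0.0001
```

Emit:
{"name": "drive_tool", "arguments": {
  "series": [
    [-0.003,0,0,0,0,0,0],
    [0,0,0,0,0,0,0]
  ]
}}

```text
time: 10.22
position: [0.6345, -0.0323, 0.0568]
tool_rot: [0.015, 1.0, -0.0, 0.0]
ft_force: [-0.7, 0.4, 0.0]
grip_width: 0.0005
```

Jaws closed to zero: the knob is not between them. Look.

```bash
python3 - <<'E'
from m import *
p,d,W,m=cam('side')
a=cv2.resize(p[160:250,210:330],None,fx=4,fy=4,interpolation=cv2.INTER_CUBIC)
q,d2,W2,m2=cam('wrist');b=cv2.resize(q[120:330,160:400],(411,360))
cv2.imwrite('pics/s5.png',np.hstack([a[:,:380],b]))
k=(d2>0)&(q.max(2)<70)&(W2[...,2]>.04)&(W2[...,2]<.09)&(abs(W2[...,0]-.62)<.05)&(abs(W2[...,1]+.031)<.025)
print(k.sum(),np.percentile(W2[k],[2,50,98],axis=0).round(4))
E
```

```text
2855 [[ 0.6    -0.0461  0.0658]
 [ 0.6118 -0.032   0.0825]
 [ 0.6271 -0.0183  0.0856]]
```

View pics/s5.png

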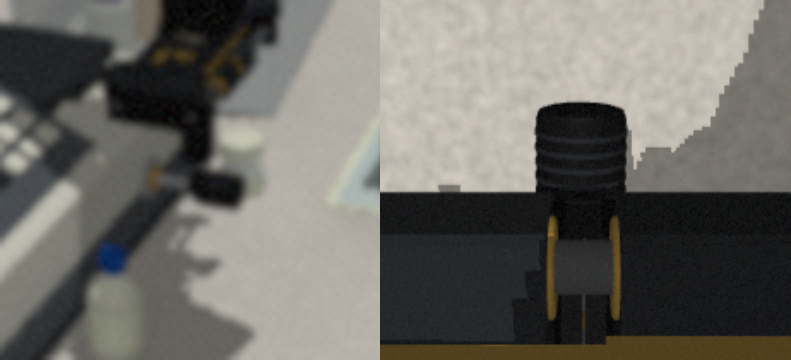

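The knob is untouched at x 0.600–0.636, and the fingertips seem to have shut above it. Earlier, 42.5 mm would match gripping the tube caps, so I suspect the real tips end higher than the reported TCP. Measure that.

```bash
python3 - <<'E'
from m import *
from plan import *
st()
q,d2,W2,m2=cam('wrist');
for u in(270,276,284,290):
    for v in range(222,330,9): print(u,v,q[v,u],d2[v,u].round(3),W2[v,u].round(3))
p,d,W,m=cam('side');cv2.imwrite('pics/s6.png',p)
# side: dark pixels around gripper, lowest world z of finger
k=(d>0)&(abs(W[...,0]-.635)<.03)&(abs(W[...,1]+.032)<.02)&(W[...,2]>.05)&(W[...,2]<.3)
v,u=np.nonzero(k)
for r in range(v.min(),v.max()+1,2):
    i=u[v==r]
    if len(i):print(r,i.min(),i.max(),W[r,i].mean(0).round(3),p[r,i].mean(0).round(0))
E
```

```text
10.32 [ 0.6341 -0.0322  0.0567] yaw 178.29 F [ 1.  -0.2 -0.3] w 0.0004
270 222 [32 30 26] 0.178 [ 0.619 -0.036  0.085]
270 231 [ 9 12 12] 0.18 [ 0.624 -0.036  0.084]
270 240 [3 1 3] 0.169 [ 0.625 -0.036  0.095]
270 249 [16 13 14] 0.158 [ 0.625 -0.036  0.107]
270 258 [21 24 20] 0.146 [ 0.625 -0.035  0.119]
270 267 [49 48 48] 0.083 [ 0.603 -0.033  0.178]
270 276 [50 48 46] 0.082 [ 0.604 -0.033  0.18 ]
270 285 [46 49 48] 0.082 [ 0.606 -0.033  0.181]
270 294 [21 27 21] 0.125 [ 0.63  -0.035  0.142]
270 303 [26 26 28] 0.126 [ 0.633 -0.035  0.142]
270 312 [23 16 18] 0.126 [ 0.637 -0.035  0.143]
270 321 [30 64 83] 0.074 [ 0.61  -0.033  0.19 ]
276 222 [35 32 29] 0.178 [ 0.619 -0.033  0.085]
276 231 [24 25 20] 0.179 [ 0.624 -0.033  0.085]
276 240 [13 16 20] 0.169 [ 0.625 -0.033  0.096]
276 249 [16 15 10] 0.158 [ 0.625 -0.033  0.107]
276 258 [21 19 20] 0.147 [ 0.625 -0.033  0.118]
276 267 [44 46 44] 0.082 [ 0.602 -0.032  0.18 ]
276 276 [51 52 50] 0.081 [ 0.604 -0.032  0.181]
276 285 [47 46 46] 0.082 [ 0.606 -0.032  0.18 ]
276 294 [20 24 23] 0.124 [ 0.629 -0.033  0.143]
276 303 [18 23 20] 0.125 
[... 2036 characters left out ...]
 [26. 46. 54.]
184 264 264 [ 0.625 -0.049  0.141] [56. 59. 59.]
186 262 264 [ 0.624 -0.037  0.139] [56. 57. 55.]
188 261 263 [ 0.623 -0.025  0.138] [29. 29. 30.]
190 261 263 [ 0.624 -0.026  0.131] [47. 49. 49.]
192 261 263 [ 0.624 -0.026  0.124] [54. 57. 59.]
194 256 263 [ 0.632 -0.025  0.116] [27. 28. 27.]
196 256 263 [ 0.632 -0.024  0.109] [26. 28. 28.]
198 256 263 [ 0.632 -0.024  0.102] [28. 30. 30.]
200 256 262 [ 0.633 -0.021  0.096] [39. 40. 41.]
202 260 266 [ 0.624 -0.034  0.084] [80. 84. 85.]
204 251 268 [ 0.634 -0.028  0.079] [44. 43. 43.]
206 253 267 [ 0.631 -0.024  0.074] [36. 34. 34.]
208 258 267 [ 0.621 -0.017  0.072] [25. 23. 23.]
210 260 266 [ 0.619 -0.017  0.065] [48. 50. 50.]
```

Emit:
{"name": "drive_tool", "arguments": {
  "series": [
    [0.02,0,-0.04,0,0,0,0],
    [0.02,0,0,0,0,0,0],
    [0,0,0,0,0,0,0]
  ]
}}

```text
time: 10.8
position: [0.5928, -0.0308, 0.0971]
tool_rot: [0.015, 1.0, 0.0, -0.001]
ft_force: [0.6, 0.2, 0.9]
grip_width: 0.0001
```

```bash
python3 - <<'E'
from m import *
from plan import *
st();o=robot.get_obs()['position']
p,d,W,m=cam('side')
k=(d>0)&(abs(W[...,0]-o[0])<.03)&(abs(W[...,1]-o[1])<.03)&(W[...,2]>.05)&(W[...,2]<.2)
v,u=np.nonzero(k)
for r in range(v.min(),v.max()+1):
    i=u[v==r]
    if len(i):print(r,i.min(),i.max(),W[r,i].mean(0).round(3),p[r,i].mean(0).round(0))
q,d2,W2,m2=cam('wrist')
for v in range(222,300,4): print(v,q[v,276],d2[v,276].round(3),W2[v,276].round(3))
x0=o[0]
cv2.imwrite('pics/s7.png',np.hstack([cv2.resize(p[130:230,220:320],(400,400),interpolation=cv2.INTER_CUBIC),cv2.resize(q[140:340,180:380],(400,400))]))
E
```

```text
10.8 [ 0.5928 -0.0308  0.0971] yaw 178.28 F [0.6 0.2 0.9] w 0.0001
174 276 276 [ 0.582 -0.039  0.185] [70. 72. 70.]
175 275 276 [ 0.583 -0.036  0.183] [69. 70. 69.]
176 275 276 [ 0.583 -0.036  0.18 ] [72. 72. 71.]
177 275 276 [ 0.584 -0.038  0.175] [70. 70. 70.]
178 275 276 [ 0.582 -0.034  0.174] [71. 72. 70.]
179 275 276 [ 0.583 -0.038  0.169] [72. 74. 72.]
180 275 276 [ 0.584 -0.039  0.165] [75. 74. 74.]
181 275 276 [ 0.583 -0.037  0.163] [73. 74. 72.]
182 268 276 [ 0.589 -0.025  0.164] [43. 44. 44.]
183 268 276 [ 0.59  -0.024  0.161] [31. 30. 30.]
184 268 276 [ 0.59  -0.025  0.157] [33. 32. 32.]
185 268 276 [ 0.59  -0.023  0.154] [31. 34. 34.]
186 268 276 [ 0.59  -0.023  0.151] [33. 33. 32.]
187 268 276 [ 0.59  -0.024  0.147] [31. 30. 30.]
188 268 276 [ 0.59  -0.024  0.143] [32. 33. 31.]
189 268 276 [ 0.59  -0.024  0.14 ] [41. 42. 42.]
190 268 274 [ 0.593 -0.021  0.138] [55. 59. 59.]
191 271 274 [ 0.588 -0.02   0.136] [ 93. 102. 103.]
202 264 266 [ 0.618 -0.036  0.084] [ 96. 100. 102.]
203 263 270 [ 0.611 -0.03   0.084] [70. 72. 71.]
204 263 271 [ 0.609 -0.028  0.082] [46. 48. 47.
[... 521 characters left out ...]
1]
238 [18 17 14] 0.222 [ 0.601 -0.033  0.085]
242 [12  8 15] 0.165 [ 0.585 -0.032  0.139]
246 [7 3 0] 0.161 [ 0.585 -0.032  0.144]
250 [12 14 13] 0.157 [ 0.585 -0.032  0.149]
254 [18 19 14] 0.152 [ 0.585 -0.032  0.154]
258 [18  6 13] 0.146 [ 0.585 -0.032  0.159]
262 [38 39 35] 0.083 [ 0.561 -0.03   0.218]
266 [39 39 39] 0.081 [ 0.561 -0.03   0.22 ]
270 [42 40 43] 0.081 [ 0.562 -0.03   0.221]
274 [44 49 46] 0.081 [ 0.563 -0.03   0.221]
278 [47 46 47] 0.082 [ 0.564 -0.031  0.221]
282 [47 49 45] 0.082 [ 0.566 -0.031  0.221]
286 [45 46 46] 0.082 [ 0.566 -0.031  0.221]
290 [39 41 39] 0.083 [ 0.568 -0.031  0.22 ]
294 [20 23 21] 0.124 [ 0.589 -0.032  0.183]
298 [8 9 7] 0.126 [ 0.591 -0.032  0.182]
```

View pics/s7.png

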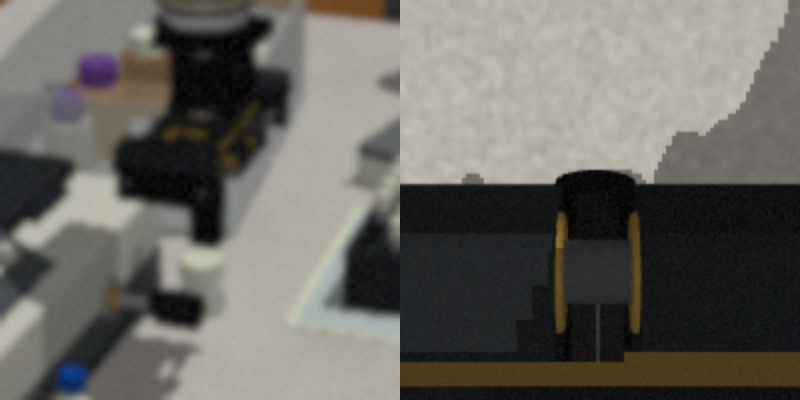

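The real tips end about 40 mm above the reported TCP: tip at z≈0.138 with 0.097 reported, x and y agreeing. So the rack was held by its caps, and the knob needs a reported z of ≈0.018. I'll grip near the knob's front (x≈0.608) to keep the hand away from the case.

Emit:
{"name": "drive_tool", "arguments": {
  "series": [
    [-0.015,0.001,0,0,0,0,1],
    [0,0,0,0,0,0,1],
    [0,0,0,0,0,0,1],
    [0,0,0,0,0,0,1],
    [0,0,0,0,0,0,1]
  ]
}}

```text
time: 11.52
position: [0.6089, -0.0305, 0.0967]
tool_rot: [0.015, 1.0, 0.0, -0.0]
ft_force: [0.0, -0.5, -0.4]
grip_width: 0.0424
```

Emit:
{"name": "drive_tool", "arguments": {
  "series": [
    [0,0,0.03,0,0,0,1],
    [0,0,0.03,0,0,0,1],
    [0,0,0.018,0,0,0,1],
    [0,0,0,0,0,0,1]
  ]
}}

```text
time: 12.02
position: [0.6081, -0.0303, 0.0175]
tool_rot: [0.015, 1.0, 0.0, -0.002]
ft_force: [-0.1, 0.5, 0.3]
grip_width: 0.0817
```

Emit:
{"name": "drive_tool", "arguments": {
  "series": [
    [0,0,0,0,0,0,0],
    [0,0,0,0,0,0,0],
    [0,0,0,0,0,0,0],
    [0,0,0,0,0,0,0],
    [0,0,0,0,0,0,0]
  ]
}}

```text
time: 12.65
position: [0.6093, -0.0305, 0.0189]
tool_rot: [0.015, 1.0, -0.0, 0.0]
ft_force: [0.2, -0.1, -0.0]
grip_width: 0.0452
```

Emit:
{"name": "drive_tool", "arguments": {
  "series": [
    [0,0,0,0,0,0,0],
    [0,0,0,0,0,0,0]
  ]
}}

```text
time: 12.9
position: [0.6092, -0.0324, 0.0187]
tool_rot: [0.014, 1.0, -0.001, -0.0]
ft_force: [0.0, -5.5, 0.0]
grip_width: 0.0291
```

Gripped (29 mm). Centre it in y, then push in.

Emit:
{"name": "drive_tool", "arguments": {
  "series": [
    [0,-0.002,0,0,0,0,0],
    [-0.003,0,0,0,0,0,0],
    [-0.003,0,0,0,0,0,0],
    [0,0,0,0,0,0,0]
  ]
}}

```text
time: 13.4
position: [0.6113, -0.0324, 0.0187]
tool_rot: [0.014, 1.0, 0.0, -0.004]
ft_force: [-5.7, -0.7, 5.3]
grip_width: 0.0294
```

Emit:
{"name": "drive_tool", "arguments": {
  "series": [
    [-0.003,0,0,0,0,0,0],
    [-0.003,0,0,0,0,0,0],
    [0,0,0,0,0,0,0]
  ]
}}

```text
time: 13.78
position: [0.6217, -0.0328, 0.0187]
tool_rot: [0.015, 1.0, -0.0, 0.0]
ft_force: [-1.6, 0.8, 1.1]
grip_width: 0.0293
```

Emit:
{"name": "drive_tool", "arguments": {
  "series": [
    [-0.002,0,0,0,0,0,0],
    [-0.002,0,0,0,0,0,0],
    [0,0,0,0,0,0,0]
  ]
}}

```text
time: 14.15
position: [0.6268, -0.033, 0.0187]
tool_rot: [0.015, 1.0, -0.0, 0.002]
ft_force: [1.5, 0.3, -0.8]
grip_width: 0.0295
```

Emit:
{"name": "drive_tool", "arguments": {
  "series": [
    [-0.002,0,0,0,0,0,0],
    [0,0,0,0,0,0,0]
  ]
}}

```text
time: 14.4
position: [0.6289, -0.0331, 0.0187]
tool_rot: [0.015, 1.0, -0.0, 0.002]
ft_force: [2.6, -0.0, -2.9]
grip_width: 0.0291
```

Emit:
{"name": "drive_tool", "arguments": {
  "series": [
    [-0.002,0,0,0,0,0,0],
    [0,0,0,0,0,0,0]
  ]
}}

```text
time: 14.65
position: [0.6312, -0.0332, 0.0188]
tool_rot: [0.015, 1.0, -0.0, 0.002]
ft_force: [5.4, -0.1, -4.6]
grip_width: 0.0293
```

Emit:
{"name": "drive_tool", "arguments": {
  "series": [
    [-0.002,0,0,0,0,0,0],
    [0,0,0,0,0,0,0]
  ]
}}

```text
time: 14.9
position: [0.6311, -0.0332, 0.0188]
tool_rot: [0.015, 1.0, -0.0, -0.0]
ft_force: [2.1, 1.1, -2.8]
grip_width: 0.0293
```

Emit:
{"name": "drive_tool", "arguments": {
  "series": [
    [-0.002,0,0,0,0,0,0],
    [0,0,0,0,0,0,0]
  ]
}}

```text
time: 15.15
position: [0.6311, -0.0332, 0.0187]
tool_rot: [0.015, 1.0, 0.0, -0.002]
ft_force: [-3.8, -0.9, 2.2]
grip_width: 0.0299
```

Emit:
{"name": "drive_tool", "arguments": {
  "series": [
    [-0.002,0,0,0,0,0,0],
    [0,0,0,0,0,0,0]
  ]
}}

```text
time: 15.4
position: [0.6313, -0.0332, 0.0186]
tool_rot: [0.015, 1.0, 0.0, -0.004]
ft_force: [-7.8, -1.1, 5.6]
grip_width: 0.0294
```

Emit:
{"name": "drive_tool", "arguments": {
  "series": [
    [-0.002,0,0,0,0,0,0],
    [0,0,0,0,0,0,0]
  ]
}}

```text
time: 15.65
position: [0.6323, -0.0332, 0.0186]
tool_rot: [0.015, 1.0, 0.0, -0.005]
ft_force: [-9.4, -1.5, 6.3]
grip_width: 0.0295
```

Emit:
{"name": "drive_tool", "arguments": {
  "series": [
    [-0.002,0,0,0,0,0,0],
    [0,0,0,0,0,0,0]
  ]
}}

```text
time: 15.9
position: [0.6322, -0.0331, 0.0186]
tool_rot: [0.014, 1.0, 0.0, -0.007]
ft_force: [-12.6, -1.9, 9.6]
grip_width: 0.0294
```

Emit:
{"name": "drive_tool", "arguments": {
  "series": [
    [-0.002,0,0,0,0,0,0],
    [0,0,0,0,0,0,0]
  ]
}}

```text
time: 16.15
position: [0.632, -0.0331, 0.0186]
tool_rot: [0.014, 1.0, 0.0, -0.009]
ft_force: [-15.2, -2.1, 11.7]
grip_width: 0.0291
```

Emit:
{"name": "drive_tool", "arguments": {
  "series": [
    [-0.004,0,0,0,0,0,0],
    [0,0,0,0,0,0,0],
    [0,0,0,0,0,0,0]
  ]
}}

```text
time: 16.52
position: [0.632, -0.0331, 0.018]
tool_rot: [0.014, 1.0, 0.001, -0.013]
ft_force: [-20.2, -3.7, 14.4]
grip_width: 0.029
```

Hard stop: 22 mm from the starting notch plus ~1 mm, then 20 N without moving. Relax the command back to the notch and let go.

Emit:
{"name": "drive_tool", "arguments": {
  "series": [
    [0.007,0,0,0,0,0,0],
    [0.007,0,0,0,0,0,0],
    [0,0,0,0,0,0,0]
  ]
}}

```text
time: 16.9
position: [0.6316, -0.0332, 0.0183]
tool_rot: [0.015, 1.0, 0.0, 0.0]
ft_force: [0.2, -0.5, -4.3]
grip_width: 0.0294
```

Emit:
{"name": "drive_tool", "arguments": {
  "series": [
    [0,0,0,0,0,0,0.6],
    [0,0,0,0,0,0,0.6],
    [0,0,0,0,0,0,0.6],
    [0,0,0,0,0,0,0.6],
    [0,0,0,0,0,0,0.6]
  ]
}}

```text
time: 17.52
position: [0.6313, -0.0331, 0.0189]
tool_rot: [0.015, 1.0, -0.0, 0.0]
ft_force: [-0.6, -0.2, 0.4]
grip_width: 0.0522
```

Emit:
{"name": "drive_tool", "arguments": {
  "series": [
    [0,0,0,0,0,0,0.6],
    [0,0,0,0,0,0,0.6],
    [0,0,0,0,0,0,0.6]
  ]
}}

```text
time: 17.9
position: [0.6311, -0.0332, 0.0187]
tool_rot: [0.015, 1.0, 0.0, -0.0]
ft_force: [-0.0, 1.4, -0.1]
grip_width: 0.0523
```

```bash
cat > k.py <<'E'
from m import *
from plan import *
st()
p,d,W,m=cam('wrist',sys.argv[1])
k=(d>0)&(p.max(2)<70)&(W[...,2]>.06)&(W[...,2]<.09)&(abs(W[...,0]-.62)<.06)&(abs(W[...,1]+.031)<.02)
P=W[k];print(k.sum(),'knob x',np.percentile(P[:,0],[1,50,99]).round(4),'y',np.percentile(P[:,1],[1,50,99]).round(4))
E
python3 k.py w8.png
```

```text
17.9 [ 0.6311 -0.0332  0.0187] yaw 178.29 F [-0.   1.4 -0.1] w 0.0523
2743 knob x [0.6215 0.6403 0.6537] y [-0.0477 -0.0332 -0.019 ]
```

Home: knob front moved 0.600→0.6215, jaws free for 0.7 s. Regrip and pull out.

Emit:
{"name": "drive_tool", "arguments": {
  "series": [
    [0,0,0,0,0,0,0],
    [0,0,0,0,0,0,0],
    [0,0,0,0,0,0,0],
    [0,0,0,0,0,0,0],
    [0,0,0,0,0,0,0]
  ],
  "squeeze": 40
}}

```text
time: 18.58
position: [0.6312, -0.0332, 0.0187]
tool_rot: [0.015, 1.0, 0.0, -0.0]
ft_force: [-0.1, -0.4, 1.5]
grip_width: 0.0287
```

Emit:
{"name": "drive_tool", "arguments": {
  "series": [
    [0.003,0,0,0,0,0,0],
    [0.003,0,0,0,0,0,0],
    [0.003,0,0,0,0,0,0],
    [0.003,0,0,0,0,0,0],
    [0,0,0,0,0,0,0]
  ]
}}

```text
time: 19.2
position: [0.6189, -0.0327, 0.0188]
tool_rot: [0.015, 1.0, 0.0, -0.0]
ft_force: [1.1, 1.1, -1.0]
grip_width: 0.0294
```

Emit:
{"name": "drive_tool", "arguments": {
  "series": [
    [0.004,0,0,0,0,0,0],
    [0.004,0,0,0,0,0,0],
    [0.002,0,0,0,0,0,0],
    [0,0,0,0,0,0,0]
  ]
}}

```text
time: 19.7
position: [0.6091, -0.0324, 0.0188]
tool_rot: [0.015, 1.0, 0.0, 0.0]
ft_force: [3.0, 1.7, -2.7]
grip_width: 0.0291
```

At notch 2 (22 mm). Continue by 22 mm more.

Emit:
{"name": "drive_tool", "arguments": {
  "series": [
    [0.003,0,0,0,0,0,0],
    [0.003,0,0,0,0,0,0],
    [0.003,0,0,0,0,0,0],
    [0.003,0,0,0,0,0,0],
    [0,0,0,0,0,0,0]
  ]
}}

```text
time: 20.32
position: [0.5959, -0.0319, 0.0187]
tool_rot: [0.015, 1.0, 0.0, -0.001]
ft_force: [0.4, 2.1, -0.1]
grip_width: 0.0292
```

Emit:
{"name": "drive_tool", "arguments": {
  "series": [
    [0.004,0,0,0,0,0,0],
    [0.003,0,0,0,0,0,0],
    [0,0,0,0,0,0,0]
  ]
}}

```text
time: 20.7
position: [0.5872, -0.0315, 0.0187]
tool_rot: [0.015, 1.0, 0.0, -0.003]
ft_force: [-2.4, 3.1, 2.9]
grip_width: 0.0288
```

Emit:
{"name": "drive_tool", "arguments": {
  "series": [
    [0.003,0,0,0,0,0,0],
    [0,0,0,0,0,0,0]
  ]
}}

```text
time: 20.95
position: [0.5873, -0.0316, 0.0187]
tool_rot: [0.015, 1.0, 0.0, 0.0]
ft_force: [1.1, 4.9, -0.3]
grip_width: 0.029
```

It sat fast at 0.5872 (44 mm out) while the command moved on 3 mm: notch 3. Release, lift away and check.

Emit:
{"name": "drive_tool", "arguments": {
  "series": [
    [0,0,0,0,0,0,1],
    [0,0,0,0,0,0,1],
    [0,0,0,0,0,0,1],
    [0,0,0,0,0,0,1],
    [0,0,0,0,0,0,1]
  ]
}}

```text
time: 21.58
position: [0.5872, -0.032, 0.0188]
tool_rot: [0.015, 1.0, -0.0, -0.0]
ft_force: [-0.6, 0.1, -0.2]
grip_width: 0.071
```

Emit:
{"name": "drive_tool", "arguments": {
  "series": [
    [0,0,0,0,0,0,1],
    [0,0,0,0,0,0,1],
    [0,0,-0.05,0,0,0,1],
    [0,0,-0.06,0,0,0,1],
    [0,0,-0.06,0,0,0,1]
  ]
}}

```text
time: 22.2
position: [0.5868, -0.0318, 0.1902]
tool_rot: [0.015, 1.0, 0.0, -0.0]
ft_force: [1.1, -0.6, 0.1]
grip_width: 0.0871
```

Emit:
{"name": "drive_tool", "arguments": {
  "series": [
    [0,0,0,0,0,0,1],
    [0,0,0,0,0,0,1]
  ]
}}

```text
time: 22.45
position: [0.5865, -0.0317, 0.1885]
tool_rot: [0.015, 1.0, 0.0, -0.0]
ft_force: [0.2, 0.8, -0.0]
grip_width: 0.0869
```

```bash
python3 k.py w9.png; python3 - <<'E'
from h import *
a=cv2.imread('pics/w9.png');p,*_=cam('side')
cv2.imwrite('pics/fin.png',np.hstack([cv2.resize(a,(400,300)),cv2.resize(p,(400,300))]))
E
```

```text
22.45 [ 0.5865 -0.0317  0.1885] yaw 178.3 F [ 0.2  0.8 -0. ] w 0.0869
1299 knob x [0.5782 0.5955 0.6428] y [-0.0455 -0.0315 -0.0172]
```

View pics/fin.png

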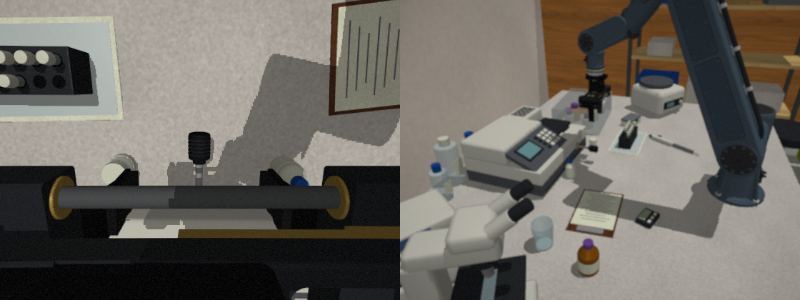

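The knob front is at x=0.578, 43.3 mm out from home (0.6215). The rack stands on the pad, and the bottle and jar are in place.

```bash
python3 -c "
from rig import robot
print(robot.hand_in())"
```

```text
the job is handed in; nothing more can be done
None
```

I did all the steps and handed the job in at about 22.5 s of robot time; the hand-in gives no verdict.

- **Rack:** I slid it to the pad. The wrist camera put its centre about 3 mm from the pad centre, in line within about 1°, and the gripper was open and clear.
- **Changer home:** I pushed the knob through a click to the hard stop, which held at 20 N, and let go of it for about 0.7 s. The knob had moved in 21.5 mm.
- **Third cell:** I pulled it out by two clicks. The tool stopped at 44 mm and did not move when commanded 3 mm further, then I let go. The last picture puts the knob 43.3 mm out from home, which agrees.
- **Other things:** The last pictures show the bottle, jar, pipette and timer standing where they were. I did not measure their shifts.

**What did not go to plan:**
- **First knob grasp:** It closed on air above the knob. The cameras show the real fingertips about 40 mm above the reported tool point, so I corrected the height and gripped again.
- **Rack grip:** For the same reason, the rack had been held by its tube caps (42.5 mm wide) rather than its body. It was moved level the whole way.

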